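Jack up the board trimmer for its missing foot

TASK

The board trimmer has lost a front foot: set the little red lever jack on the table with its saddle centred under the yellow mark on the trimmer's lift lug. Then work the jack's pedal by hand: one trial stroke all the way down and back up to the top, so the trimmer lifts and settles again, then press the pedal all the way down once more and stay there, holding it down, so that the jack alone keeps the trimmer raised while I screw the new foot on (your program finishes while holding the pedal down). Leave the stamp tub, ink pad, glue stick and loose rubber foot where they are.

Things in the scene. Friction and masses are not known exactly. Their poses are not given: they have to be found in the camera images.
- jack_grip (a point): centre of the jack's red grip block, 50 mm above the table: 34 (x) x 36 (y) mm, from 8 to 75 mm above the table; pinch it across y from above to lift or slide the jack. Jack axes: x towards the saddle, y across, z up. Saddle axis 70 mm along +x, raised pedal 125 mm along -x. The jack starts left or right of the robot, the stamp tub on the other side
- jack: loose red lever jack, 0.83 kg; origin on its underside below the grip block, axes as jack_grip. Steel base plate 70 mm wide and 8 mm thick, from 105 mm at +x to 165 mm at -x, flat on the table. Handle pivot 30 mm along -x, 55 mm high. It does not tip when the pedal is pressed
- saddle: jack saddle: steel disc of 36 mm diameter on a short ram; origin at the centre of its top face, 50 mm above the table with the pedal up. It rises straight up by 28 mm in all as the pedal goes down (46.7 mm per rad)
- handle (a joint): jack handle angle, rad: 0 = pedal fully up (a spring keeps it there), 0.6 = fully down at its stop. It has no latch: let go, it comes up by itself within half a second and the saddle sinks. The first 0.21 rad only close the 10 mm gap below the lug; then the trimmer's weight adds to the spring: about 7 to 13 N at the pedal hold it down
- pedal: black pedal with yellow stripes at the handle's end, 45 mm (along the handle) x 50 x 8 mm; origin at the centre of its top face, x axis towards the handle pivot (110 mm away), z out of its top. Up: 112 mm above the table, outer end higher by a slope of 0.45 rad. Fully down: 48 mm above the table, about 15 mm further out, nearly level. Press from above
- lift_mark (a point): centre of the yellow 36 mm spot on top of the lift lug, 70 mm above the table at rest, 17 to 18 mm higher with the pedal fully down. The lug is a steel plate 54 mm wide, 10 mm thick, underside 60 mm above the table, clear below; it reaches 30 mm in front of the mark. x points from the mark into the trimmer, y left, z up: the jack goes in saddle first along +x, its x axis along this one
- trimmer: grey board trimmer, about 4 kg, white gridded bed 360 mm wide (y), 285 mm deep (x), 40 to 70 mm above the table, front edge 35 mm behind the lift mark; blade arm with black grip on its left side, up to 125 mm high. It tips up about its fixed rear feet; that axis is 300 mm behind the mark, 30 mm above the table. Origin on the table straight below the mark, axes as lift_mark
- stamp_tub: clear-grey tub 160 x 120 x 50 mm with wooden stamps, a bystander; origin under its centre
- ink_pad: black ink pad 70 x 100 x 22 mm, a bystander; origin under its centre
- glue_stick: white glue stick with purple cap, 33 mm diameter, 94 mm high, standing, a bystander; origin under its centre
- rubber_foot: black rubber foot, 28 mm diameter, 20 mm high, a bystander; origin under its centre

How it is judged:
On the way, in this order (a step that is already met when the one before it is completed fails the run):
1. the jack stands on the table, pedal up, its saddle within 12 mm of the point below the mark (horizontal distance between saddle and lift_mark below 0.012 m and angle between jack_grip's own z axis and vertical below 0.08 rad and height (world z) of jack_grip below 0.056 m and value of joint handle below 0.1 rad and linear speed of saddle below 0.02 m/s and height (world z) of saddle below 0.058 m), for 0.2 s.
2. trial stroke: the pedal is pushed down (handle over 0.53 rad), the mark is raised by more than 12 mm (horizontal distance between saddle and lift_mark below 0.016 m and angle between jack_grip's own z axis and vertical below 0.08 rad and height (world z) of jack_grip below 0.056 m and value of joint handle above 0.53 rad and height (world z) of lift_mark above 0.082 m and contact force between saddle and trimmer above 4 N), for 0.05 s.
3. the pedal is back up (handle under 0.1 rad) and the trimmer has settled (value of joint handle below 0.1 rad and height (world z) of lift_mark below 0.073 m), for 0.05 s.
At the end, for the whole second after the job is handed in: Jack flat on the table, saddle within 16 mm sideways of the lift mark; handle over 0.53 rad down, mark over 12 mm above rest; the saddle bears over 4 N; the robot still presses the pedal with over 2 N and does not touch the trimmer; all at rest (all of step 2 and contact force between any of the fingers, the arm and pedal above 2 N and contact force between each of the fingers, the arm and trimmer below 1 N and linear speed of saddle below 0.02 m/s); the arm keeps its last pose, push and grip.
It fails at once if the stamp tub is shifted by more than 30 mm or tipped (distance of stamp_tub from where it was at the start of the episode above 0.03 m or angle between stamp_tub's own z axis and vertical above 0.5 rad).
It fails at once if the ink pad is shifted by more than 30 mm or tipped (distance of ink_pad from where it was at the start of the episode above 0.03 m or angle between ink_pad's own z axis and vertical above 0.5 rad).
It fails at once if the glue stick is shifted by more than 30 mm or tipped (distance of glue_stick from where it was at the start of the episode above 0.03 m or angle between glue_stick's own z axis and vertical above 0.5 rad).
It fails at once if the rubber foot is shifted by more than 30 mm or tipped (distance of rubber_foot from where it was at the start of the episode above 0.03 m or angle between rubber_foot's own z axis and vertical above 0.5 rad).
It also fails if it takes over 64 s, if anything falls off the work surface, if the arm or the gripper's body presses on something with over 40 N, if the wrist force passes 120 N, or if a joint passes its speed limit or range.

ROBOT

A 6-joint arm with a two-finger parallel gripper is mounted at the origin on the work surface. World frame = base frame: x ahead of the robot, y to its left, z up, the work surface at z = 0. Lengths are in m, angles in rad, forces in N, time in s.
With the tool pointing down it reaches from about 0.35 to 0.775 m from the base axis. Payload 5.5 kg.
Tool frame: the origin (TCP) lies at the very end of the fingers, on their centre line; the grasp point (between the pads) lies 19 mm behind it; z points along the fingers, y is the line along which they close (so a half turn about z gives the same grasp; the last joint's range is limited). The gripper opens to 85 mm and grips with 20 to 120 N. Pads are 22 mm wide; open, the fingers measure 114 mm over their backs; the gripper's body (76 mm by 85 mm) begins 54 mm behind the grasp point. The pads swing forward as they close: fully open they stand 13 mm farther back than shut.
Start: joints at [-1.423, 0.313, 0.046, 1.304, 0, 1.431], TCP at [0.163, -0.551, 0.203] pointing down, gripper open.
Joint ranges: [-2.76, 2.76], [-0.86, 1.69], [-1.03, 1.26], [-2.2, 2.34], [-1.47, 1.5], [-3.14, 3.14]. Speed limits (rad/s): [2.57, 2.57, 3.14, 3.14, 3.14, 3.14].

INTERFACE

Orientations are given as a unit quaternion [w, x, y, z].
In Python, from workcell import env, read_camera, get_calibration gives the robot as it stands.
- The arm moves only by the tool jog_arm, never from a script. Its argument "motion" is one flat list of numbers, 7 for each row, row after row: the shift along the tool's x, y, z as a fraction of full scale, then the turn, a rotation vector about the tool's x, y, z as a fraction of full scale, then the opening, from 0 (shut) to 1 (fully open). In form: [x, y, z, wx, wy, wz, grip, x, y, z, wx, wy, wz, grip, ...]. A call has 1 to 12 rows; each row is the pose to reach, as a shift and turn from the pose commanded when the call began, along the tool's axes at that moment; what a row does not reach only later rows make up. Full scale, the value 1, is 0.2 m for a shift and 90 degrees for a turn. A row lasts 1/8 s, in which the tool goes at most 62.5 mm and 10.7 degrees, less where a joint would pass 70% of its speed; a pose out of reach is approached as far as the arm can. A call with a number of a shift or a turn outside -1 to 1 is refused whole. A call with a gripper value outside its range is refused whole. The fingers move at their own pace and stop on an object; "newtons" is the grip in N (left out, the last holds). Time passes only in rows, so rows that repeat a pose let the fingers close. It gives the time, the measured TCP pose, the force, the opening and the grip force at its end, in the units of the state.
- env.get_state(): the state, without advancing time (a new reading comes with each control period).
- read_camera(name): name is "scene" or "top"; returns the picture (480x640x3 uint8, red, green, blue); there is no depth.
- get_calibration(name): a dict with "fx", "fy", "cx", "cy" (pixels), "world_from_camera" (4x4, takes a point from camera to world coordinates). Camera axes: x right, y down, z forward; pixel columns grow to the right and rows downward; lengths in m; the calibration is good to about 2 mm. A picture is of the moment at which its call begins. get_calibration takes no time and is no camera call.
- env.hand_in(): hands the job in; it is judged then, once.
The state is a dict: "clock": time; "joint_pos": joint angles; "qvel": joint speeds; "tau": joint torques, N m; "tcp_pos": TCP position; "orientation": TCP orientation; "wrist_force": force on the tool from outside, world axes, zero at the start; "ft_torque": the same for the moment, N m; "finger_gap": finger opening in m; "grip_force": force on a finger pad.
Only numpy, scipy, OpenCV 4.12 (cv2) and the standard library are available. Lean on these libraries where they do the work, as an engineer would, in place of code of your own. Each camera call takes 0.05 s, during which the arm holds its last target. There are 200 camera calls.

## Working session

There is one attempt and no reset: what is moved stays moved. The work goes in short steps, Python scripts to look and compute and a tool call to move; the robot and the scene stay as the last step left them, time stands still between calls to the robot, and variables do not carry over. Pictures are saved under pics/ and viewed, at most 10 in all, crops included, and the job is handed in when it is done.

Besides the shell and the picture viewer there is one more tool, called by a JSON object that holds its "op" and its "data". jog_arm: Moves the arm, as the interface text tells. Shift numbers are shares of 0.2 m and turn numbers shares of 90 degrees, none past 1 either way. Its arguments: {"type":"object","properties":{"motion":{"type":"array","items":{"type":"number"}},"newtons":{"type":"number"}},"required":["motion"]}

```bash
mkdir -p pics
python3 - <<'E'
from workcell import env, read_camera, get_calibration
import cv2, numpy as np
for n in ("scene","top"):
    im=read_camera(n); cv2.imwrite(f"pics/{n}0.png",im[:,:,::-1])
    c=get_calibration(n); print(n,c["fx"],c["cx"],c["cy"],np.round(c["world_from_camera"],3).tolist())
print(env.get_state())
E
```

```text
scene 435.507609746699 330.8980004507044 234.83454860243148 [[-0.188, 0.586, -0.788, 1.254], [0.982, 0.112, -0.151, 0.163], [0.0, -0.803, -0.596, 0.647], [0.0, 0.0, 0.0, 1.0]]
top 579.057451681525 317.89521807645644 240.80505769841992 [[-0.014, -0.999, 0.042, 0.425], [-1.0, 0.014, -0.001, 0.003], [0.001, -0.042, -0.999, 1.71], [0.0, 0.0, 0.0, 1.0]]
{'clock': 0.1, 'joint_pos': array([-1.42256842e+00,  3.13911166e-01,  4.50745862e-02,  1.30361152e+00,
       -1.32001048e-05,  1.43118591e+00]), 'qvel': array([-4.98832990e-04, -2.74917933e-05,  2.62528339e-03, -8.46028926e-04,
       -1.54303795e-03,  9.91782114e-04]), 'tau': array([ 2.89740696e-03, -4.81724918e+01,  2.99244815e+01,  1.26495064e-02,
       -1.70469657e-04,  9.98799464e-06]), 'tcp_pos': array([ 0.16313489, -0.55083426,  0.20179877]), 'orientation': array([-8.25851150e-04,  9.89661162e-01,  1.43422811e-01, -1.01585152e-05]), 'wrist_force': array([-0.02040094, -1.18647705, -0.7458984 ]), 'ft_torque': array([0.02848976, 0.02761586, 0.00287894]), 'grip_force': 0.0, 'finger_gap': 0.08519559072843387}
```

View pics/top0.png

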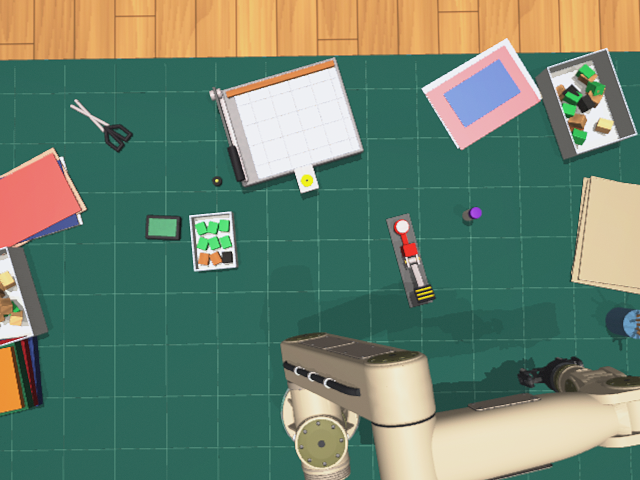

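View pics/scene0.png

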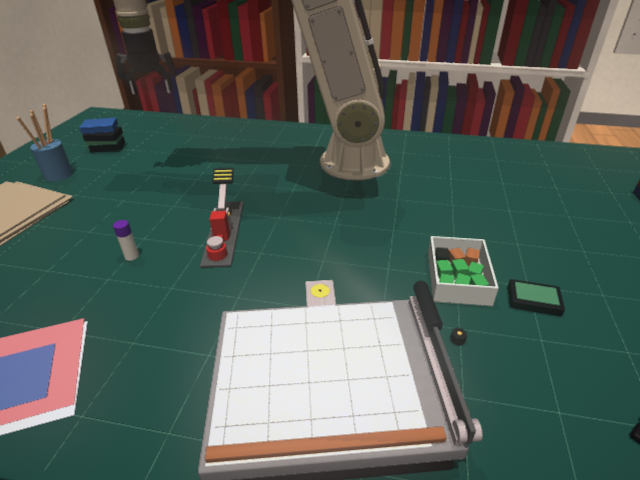

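The top view shows the jack with its saddle at about (402,227), red grip at (410,249) and pedal at (425,293). The lift mark is at (307,181), the glue stick at (475,213), the tub at (213,240) and the rubber foot at (217,181). In the scene view the mark is at (320,291) and the grip at (219,222).

```bash
cat > h.py <<'E'
from workcell import env, read_camera, get_calibration
import cv2, numpy as np
def ray(n,p,z):
    c=get_calibration(n);T=np.array(c["world_from_camera"])
    d=T[:3,:3]@[(p[0]-c["cx"])/c["fx"],(p[1]-c["cy"])/c["fy"],1];o=T[:3,3]
    return o+d*(z-o[2])/d[2]
def mask(im,lo,hi,box):
    m=cv2.inRange(cv2.cvtColor(im,cv2.COLOR_RGB2HSV),np.array(lo),np.array(hi))
    k=np.zeros_like(m);x0,y0,x1,y1=box;k[y0:y1,x0:x1]=255
    return m&k
def cen(m,biggest=True):
    cs=cv2.findContours(m,cv2.RETR_EXTERNAL,cv2.CHAIN_APPROX_NONE)[0]
    if not cs: return None
    c=max(cs,key=cv2.contourArea) if biggest else np.vstack(cs)
    r=cv2.minAreaRect(c); return np.array(r[0]),r[1],r[2],cv2.boxPoints(r)
E
python3 - <<'E'
from h import *
t=read_camera("top");s=read_camera("scene")
np.set_printoptions(precision=4,suppress=True)
Y=((22,120,120),(35,255,255))
m=cen(mask(t,*Y,(290,165,325,200)));print("mark top",m[0],m[1],ray("top",m[0],.07))
m2=cen(mask(s,*Y,(300,275,340,305)));print("mark scene",m2[0],m2[1],ray("scene",m2[0],.07))
p=cen(mask(t,*Y,(405,275,445,310)),False);print("pedal top",p[0],p[1],ray("top",p[0],.112))
p=cen(mask(s,*Y,(205,160,240,190)),False);print("pedal scene",p[0],p[1],ray("scene",p[0],.112))
# white bed
b=cen(mask(t,(0,0,190),(180,40,255),(205,50,370,185)))
print("bed",b[1]);c=np.array([ray("top",q,.07) for q in b[3]]);print(c)
# red grip top
g=mask(t,(0,150,90),(8,255,255),(385,215,430,275))|mask(t,(172,150,90),(180,255,255),(385,215,430,275))
r=cen(g);print("red",r[0],r[1]);
w=cen(mask(t,(0,0,170),(180,60,255),(388,215,415,238)));print("saddle",w[0],w[1],ray("top",w[0],.05))
# base plate: gray non-green
cv2.imwrite("pics/c1.png",np.vstack([cv2.resize(t[200:320,360:460,::-1],None,fx=5,fy=5,interpolation=cv2.INTER_CUBIC)]))
e=cen(mask(t,(128,150,60),(150,255,255),(455,195,490,230)));print("glue",e[0],ray("top",e[0],.094))
E
```

```text
mark top [306.75 180.25] (11.31370735168457, 10.60660171508789) [0.6678 0.0302 0.07  ]
mark scene [319.5 290. ] (17.0, 12.0) [0.6671 0.0291 0.07  ]
pedal top [424.5294 292.6177] (10.6715669631958, 15.764815330505371) [ 0.3461 -0.2904  0.112 ]
pedal scene [222.5 174.5] (9.0, 17.0) [ 0.346  -0.2899  0.112 ]
bed (116.54724884033203, 122.76168823242188)
[[ 0.9255  0.2837  0.07  ]
 [ 1.0222 -0.0552  0.07  ]
 [ 0.6978 -0.1445  0.07  ]
 [ 0.6028  0.1918  0.07  ]]
red [404.8171 237.7783] (38.07268524169922, 13.411188125610352)
saddle [402.  226.5] (11.0, 12.0) [ 0.5333 -0.2413  0.05  ]
glue [474.75 212.75] [ 0.5661 -0.4392  0.094 ]
```

View pics/c1.png

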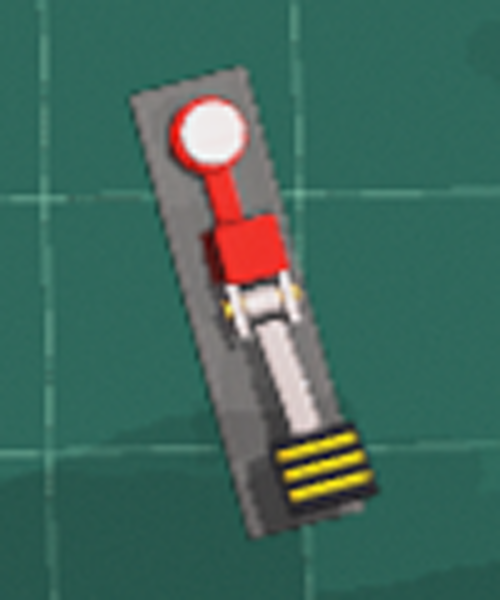

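The saddle-to-pedal distance measures 0.194 m against 0.195 m nominal, and the two views agree. So the jack yaw is about 14.7° with the grip at (0.466, -0.259). The mark is at (0.6675, 0.030) and the trimmer yaw is about 15.6°.

{"op": "jog_arm", "data": {"motion": [0.23,-0.12,0,0,0,0.005,1,0.46,-0.24,0,0,0,0.01,1,0.7,-0.36,0,0,0,0.01,1,0.93,-0.485,0,0,0,0.01,1,0.93,-0.485,0,0,0,0.01,1]}}

```text
clock: 0.82
tcp_pos: [0.3159, -0.4029, 0.2027]
orientation: [-0.0, 0.99, 0.138, 0.0]
wrist_force: [-0.4, 0.1, -0.1]
finger_gap: 0.0854
grip_force: 0.0
```

{"op": "jog_arm", "data": {"motion": [0.23,-0.12,0,0,0,0.005,1,0.46,-0.24,0,0,0,0.01,1,0.7,-0.36,0,0,0,0.01,1,0.93,-0.485,0,0,0,0.01,1,0.93,-0.485,0,0,0,0.01,1,0.93,-0.485,0,0,0,0.01,1]}}

```text
clock: 1.58
tcp_pos: [0.4667, -0.2628, 0.2023]
orientation: [0.0, 0.992, 0.128, -0.0]
wrist_force: [-1.0, -0.1, -0.8]
finger_gap: 0.0855
grip_force: 0.0
```

```bash
cat >> h.py <<'E'
from scipy.spatial.transform import Rotation as R
def togo(x,y,z,yawdeg):
    s=env.get_state();q=s["orientation"];r=R.from_quat(q,scalar_first=True)
    d=r.inv().apply(np.array([x,y,z])-s["tcp_pos"])/.2
    M=r.as_matrix();X=[np.cos(np.radians(yawdeg)),np.sin(np.radians(yawdeg)),0];Z=[0,0,-1]
    t=R.from_matrix(np.c_[X,np.cross(Z,X),Z]);w=(r.inv()*t).as_rotvec()/(np.pi/2)
    print("t",round(s["clock"],2),"tcp",s["tcp_pos"].round(4),"F",s["wrist_force"].round(1),"gap",round(s["finger_gap"],4),"gf",round(s["grip_force"],1),"shift",d.round(3),"turn",w.round(4))
E
python3 -c "
from h import *
togo(.466,-.259,.03,14.7)"
```

```text
t 1.57 tcp [ 0.4667 -0.2628  0.2023] F [-1.  -0.1 -0.8] gap 0.0855 gf 0.0 shift [ 0.002 -0.019  0.862] turn [ 0.0001  0.0005 -0.0002]
```

{"op": "jog_arm", "data": {"motion": [0,-0.02,0.2,0,0,0,1,0,-0.02,0.4,0,0,0,1,0,-0.02,0.6,0,0,0,1,0,-0.02,0.75,0,0,0,1,0,-0.02,0.85,0,0,0,1,0,-0.02,0.86,0,0,0,1]}}

```text
clock: 2.33
tcp_pos: [0.4638, -0.2589, 0.0291]
orientation: [-0.001, 0.992, 0.126, -0.001]
wrist_force: [-0.1, 0.6, 0.3]
finger_gap: 0.0853
grip_force: 0.0
```

{"op": "jog_arm", "data": {"motion": [0,0,0,0,0,0,0.5,0,0,0,0,0,0,0.4,0,0,0,0,0,0,0.3,0,0,0,0,0,0,0.2,0,0,0,0,0,0,0.1,0,0,0,0,0,0,0,0,0,0,0,0,0,0,0,0,0,0,0,0,0], "newtons": 80}}

```text
clock: 3.32
tcp_pos: [0.4669, -0.2595, 0.032]
orientation: [0.001, 0.992, 0.128, 0.001]
wrist_force: [-2.6, -1.8, 5.9]
finger_gap: 0.0341
grip_force: 80.5
```

```bash
python3 -c "
from h import *
togo(.466,-.259,.035,14.7)
cv2.imwrite('pics/s1.png',read_camera('scene')[120:300,120:360,::-1].repeat(3,0).repeat(3,1)[:540])"
```

```text
t 3.33 tcp [ 0.4669 -0.2595  0.032 ] F [-2.6 -1.8  5.9] gap 0.0341 gf 80.5 shift [-0.004 -0.003 -0.015] turn [ 0.0019 -0.0006 -0.0003]
```

View pics/s1.png

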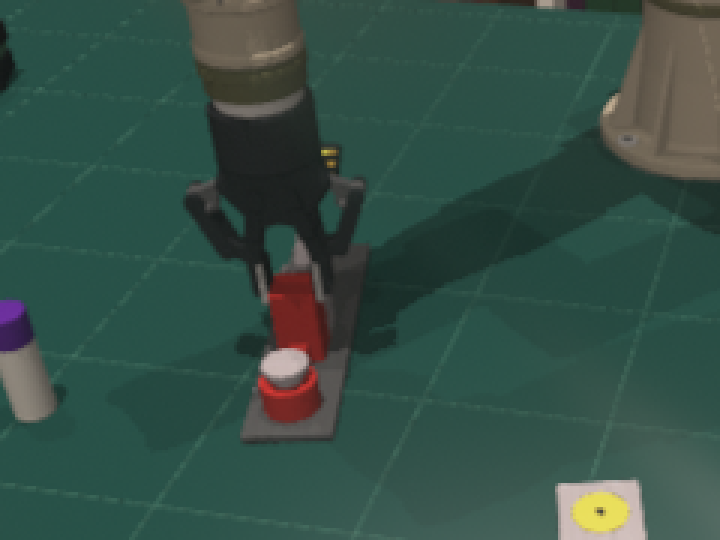

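The grip block is held and the saddle is clear. I'll lift about 6 mm and carry the jack to just in front of the lug.

{"op": "jog_arm", "data": {"motion": [0,0,-0.02,0,0,0,0,0,0,-0.035,0,0,0,0,0.03,-0.06,-0.035,0,0,0,0,0.1,-0.18,-0.035,0,0,0,0,0.18,-0.32,-0.035,0,0,0,0,0.25,-0.45,-0.035,0,0,0,0,0.3,-0.54,-0.035,0,0,-0.005,0,0.32,-0.565,-0.035,0,0,-0.01,0,0.32,-0.565,-0.035,0,0,-0.01,0]}}

```text
clock: 4.5
tcp_pos: [0.4993, -0.1323, 0.0373]
orientation: [0.0, 0.991, 0.136, -0.0]
wrist_force: [0.8, -0.7, -8.4]
finger_gap: 0.034
grip_force: 81.1
```

{"op": "jog_arm", "data": {"motion": [0.03,-0.06,0,0,0,0,0,0.1,-0.18,0,0,0,0,0,0.18,-0.32,0,0,0,0,0,0.25,-0.45,0,0,0,0,0,0.3,-0.54,0,0,0,0,0,0.31,-0.57,0,0,0,0,0,0.31,-0.57,0,0,0,0,0]}}

```text
clock: 5.38
tcp_pos: [0.5281, -0.0063, 0.0375]
orientation: [0.0, 0.991, 0.136, -0.0]
wrist_force: [-0.7, 0.1, -8.5]
finger_gap: 0.0341
grip_force: 81.3
```

```bash
python3 -c "
from h import *
np.set_printoptions(precision=4,suppress=True)
togo(.6001,.0109,.032,15.6)
t=read_camera('top');s=read_camera('scene')
cv2.imwrite('pics/s2.png',s[150:350,200:400,::-1].repeat(3,0).repeat(3,1))
cv2.imwrite('pics/t2.png',t[130:280,240:400,::-1].repeat(4,0).repeat(4,1))"
```

```text
t 5.38 tcp [ 0.5281 -0.0063  0.0375] F [-0.7  0.1 -8.5] gap 0.0341 gf 81.3 shift [0.37  0.014 0.027] turn [0.0001 0.0004 0.    ]
```

View pics/s2.png

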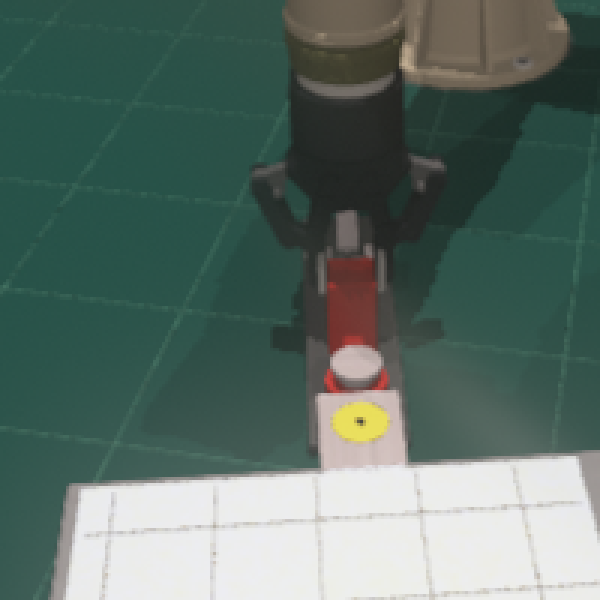

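View pics/t2.png

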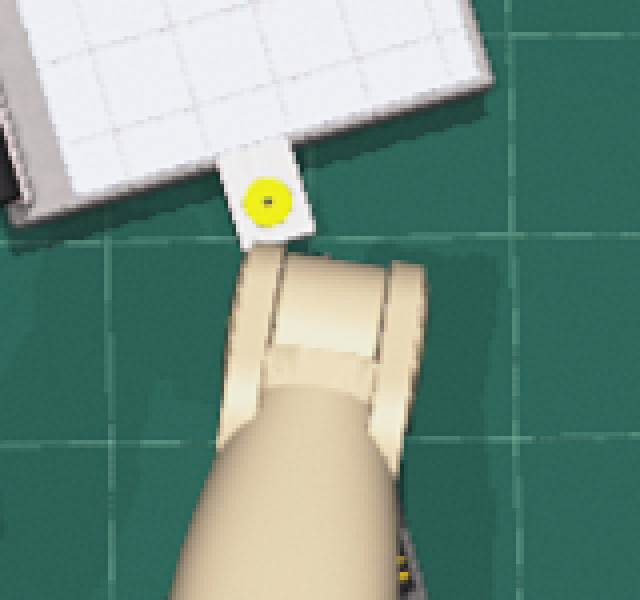

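The scene crop shows the saddle disc centred at about (319,269), just in front of the lug and in line with the mark at (320,290). In the top view the arm hides the jack. I'll cast a ray to check the saddle.

```bash
python3 -c "
from h import *
np.set_printoptions(precision=4,suppress=True)
s=read_camera('scene')
m=mask(s,(0,0,130),(180,70,255),(305,262,335,279)); r=cen(m); print(r[:2],cv2.boundingRect(m))
p=ray('scene',r[0],.0555);print(p)
u=np.array([np.cos(np.radians(15.6)),np.sin(np.radians(15.6))]);d=np.array([.6672,.0295])-p[:2]
print('along',d@u,'left',d@[-u[1],u[0]], 'tcp->saddle',p[:2]-env.get_state()['tcp_pos'][:2])"
```

```text
(array([318.5, 270.5]), (11.0, 17.0)) (310, 265, 18, 12)
[0.5966 0.0117 0.0555]
along 0.07274299098521707 left -0.0018737772939527789 tcp->saddle [0.0683 0.0188]
```

{"op": "jog_arm", "data": {"motion": [0,0,0.012,0,0,0,0,0.04,0.005,0.015,0,0,0,0,0.1,0.01,0.015,0,0,0,0,0.17,0.01,0.015,0,0,0,0,0.24,0.01,0.015,0,0,0,0,0.3,0.01,0.015,0,0,0,0,0.345,0.01,0.015,0,0,0,0,0.365,0.01,0.015,0,0,0,0,0.365,0.01,0.02,0,0,0,0,0.365,0.01,0.027,0,0,0,0,0.365,0.01,0.028,0,0,0,0]}}

```text
clock: 6.9
tcp_pos: [0.5987, 0.0113, 0.0321]
orientation: [-0.0, 0.991, 0.136, -0.0]
wrist_force: [-0.7, -0.5, -5.6]
finger_gap: 0.0339
grip_force: 81.6
```

```bash
python3 -c "
from h import *
np.set_printoptions(precision=4,suppress=True)
togo(.5986,.0105,.032,15.6)
s=read_camera('scene');t=read_camera('top')
Y=((22,120,120),(35,255,255))
m=cen(mask(s,*Y,(300,275,340,305)));print('mark',m[0],ray('scene',m[0],.07))
m=cen(mask(t,*Y,(290,165,325,200)));m is None or print('mark top',m[0],ray('top',m[0],.07))
"
```

```text
t 6.9 tcp [0.5987 0.0113 0.0321] F [-0.7 -0.5 -5.6] gap 0.0339 gf 81.6 shift [-0.002  0.004  0.   ] turn [-0.0001  0.0003 -0.0002]
mark [320. 290.] [0.6669 0.03   0.07  ]
```

{"op": "jog_arm", "data": {"motion": [0,0,0,0,0,0,0.5,0,0,0,0,0,0,1,0,0,0,0,0,0,1,0,0,0,0,0,0,1,0,0,-0.1,0,0,0,1,0,0,-0.25,0,0,0,1,0,0,-0.45,0,0,0,1,0,0,-0.65,0,0,0,1,0,0,-0.7,0,0,0,0.5,0,0,-0.7,0,0,0,0], "newtons": 40}}

```text
clock: 8.25
tcp_pos: [0.5997, 0.0114, 0.1723]
orientation: [0.0, 0.991, 0.136, 0.001]
wrist_force: [0.3, 0.4, -0.4]
finger_gap: 0.0517
grip_force: 0.0
```

{"op": "jog_arm", "data": {"motion": [-0.1,0,0,0,0,0,0,-0.3,0,0,0,0,0,0,-0.5,0,0,0,0,0,0,-0.6,0,0,0,0,0,0,-0.62,0,0,0,0,0,0,-0.62,0,0,0,0,0,0]}}

```text
clock: 9.0
tcp_pos: [0.4799, -0.0219, 0.1712]
orientation: [-0.0, 0.991, 0.136, -0.0]
wrist_force: [0.3, -0.8, 0.2]
finger_gap: -0.0001
grip_force: 0.0
```

```bash
python3 -c "
from h import *
np.set_printoptions(precision=4,suppress=True)
togo(.478,-.0225,.112,15.6)
s=read_camera('scene')
Y=((22,120,120),(35,255,255))
m=cen(mask(s,*Y,(300,275,340,305)));print('mark',m[0],ray('scene',m[0],.07))
# grip block/pedal visible?
g=mask(s,(0,150,60),(8,255,255),(290,200,350,290))|mask(s,(172,150,60),(180,255,255),(290,200,350,290))
r=cen(g);r and print('red',r[0],r[1])
cv2.imwrite('pics/s3.png',s[120:320,220:420,::-1].repeat(3,0).repeat(3,1))"
```

```text
t 9.0 tcp [ 0.4799 -0.0219  0.1712] F [ 0.3 -0.8  0.2] gap -0.0001 gf 0.0 shift [-0.01   0.001  0.296] turn [-0.0003  0.0004 -0.0002]
mark [319.5 290. ] [0.6671 0.0291 0.07  ]
red [317.5 267. ] (14.0, 17.0)
```

View pics/s3.png

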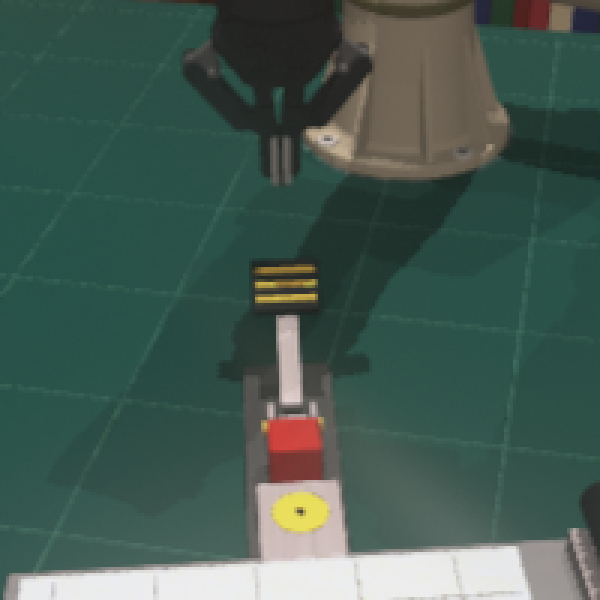

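The shut fingers hang over the pedal, whose stripes are centred at crop (286,284), full-image (315.3,214.7). The block's top face is at full-image (318.6,264.5). I'll verify the jack from these two points.

```bash
python3 -c "
from h import *
np.set_printoptions(precision=4,suppress=True)
s=read_camera('scene')
r=cen(mask(s,(22,100,90),(35,255,255),(295,200,335,226)),False);p=ray('scene',r[0],.112);print('pedal',r[0],p)
b=ray('scene',(318.6,264.7),.075);print('block',b)
u=np.array([np.cos(np.radians(15.6)),np.sin(np.radians(15.6))])
print('saddle est',p[:2]+.195*u,b[:2]+.07*u,'yaw',np.degrees(np.arctan2(*(b-p)[[1,0]])))"
```

```text
pedal [315. 214.] [ 0.477  -0.0209  0.112 ]
block [0.601  0.0132 0.075 ]
saddle est [0.6648 0.0315] [0.6684 0.032 ] yaw 15.398547187490157
```

{"op": "jog_arm", "data": {"motion": [-0.01,0,0.15,0,0,0,0,-0.01,0,0.25,0,0,0,0,-0.01,0,0.29,0,0,0,0,-0.026,0,0.33,0,0,0,0,-0.041,0,0.367,0,0,0,0,-0.06,0,0.418,0,0,0,0,-0.074,0,0.471,0,0,0,0,-0.082,0,0.526,0,0,0,0,-0.085,0,0.581,0,0,0,0,-0.085,0,0.614,0,0,0,0,-0.085,0,0.614,0,0,0,0]}}

```text
clock: 10.48
tcp_pos: [0.4619, -0.027, 0.0488]
orientation: [0.001, 0.991, 0.135, -0.001]
wrist_force: [-6.5, -1.8, 11.3]
finger_gap: -0.0002
grip_force: 5.1
```

```bash
cat > chk.py <<'E'
from h import *
np.set_printoptions(precision=4,suppress=True)
togo(.4656,-.0255,.048,15.6)
s=read_camera('scene')
m=cen(mask(s,(22,120,120),(35,255,255),(300,270,340,305)));print('mark',m[0],'scene0 319.5,290', 'height if xy fixed:')
for z in (.07,.082,.088): print(z,ray('scene',m[0],z))
cv2.imwrite('pics/s_%.1f.png'%env.get_state()['clock'],s[120:320,220:420,::-1].repeat(3,0).repeat(3,1))
E
python3 chk.py; ls pics
```

```text
t 10.47 tcp [ 0.4619 -0.027   0.0488] F [-6.5 -1.8 11.3] gap -0.0002 gf 5.1 shift [ 0.02  -0.002  0.004] turn [ 0.0004  0.0019 -0.0004]
mark [319.5 288.5] scene0 319.5,290 height if xy fixed:
0.07 [0.6631 0.0282 0.07  ]
0.082 [0.6753 0.031  0.082 ]
0.088 [0.6815 0.0324 0.088 ]
c1.png
s1.png
s2.png
s3.png
s_10.5.png
scene0.png
t2.png
top0.png
```

View pics/s_10.5.png

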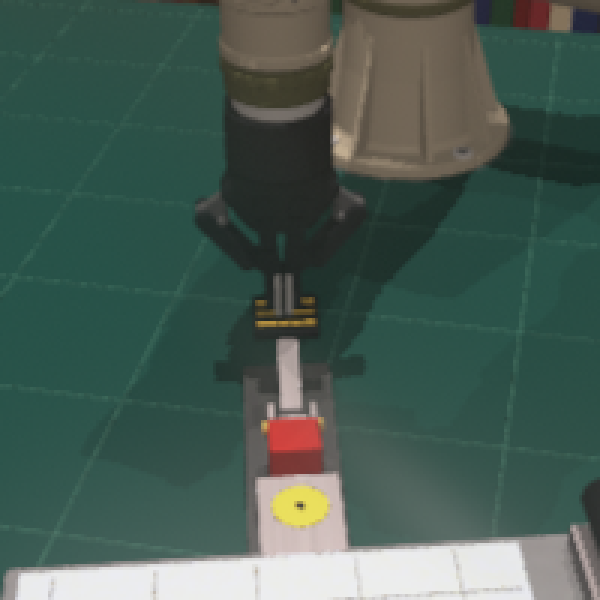

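The pedal has gone down, but the mark has risen only about 2 px (crop (300,506)) where about 6 px is expected. The fingertips end at crop (284,315). I'll check these against the TCP.

```bash
python3 -c "
from h import *
def proj(n,P):
    c=get_calibration(n);T=np.linalg.inv(np.array(c['world_from_camera']));q=T@np.r_[P,1]
    return (c['fx']*q[0]/q[2]+c['cx'],c['fy']*q[1]/q[2]+c['cy'])
tcp=env.get_state()['tcp_pos'];print('tcp proj crop',(np.array(proj('scene',tcp))-[220,120])*3)
u=np.array([np.cos(np.radians(15.6)),np.sin(np.radians(15.6))]);M=np.array([.667,.0295])
for z in (.07,.076,.082,.0875):
    dz=z-.07;print('mark',z,(np.array(proj('scene',np.r_[M+u*dz*.04/.3,z]))-[220,120])*3)
J=M-.07*u
for th in (0,.2,.3,.4,.5,.6):
    f=.5405-th;P=J-u*(.03+.1108*np.cos(f));z=.055+.1108*np.sin(f);sl=.45-th
    c=[]
    for a in (0,.0225): c.append((np.array(proj('scene',np.r_[P+u*a*np.cos(sl),z-a*np.sin(sl)]))-[220,120])*3)
    print(th,'pedal centre, inner edge',np.round(c,1).tolist(),'z',round(z,3))
"
```

```text
tcp proj crop [283.29742196 338.31609828]
mark 0.07 [299.15110254 510.01100096]
mark 0.076 [299.08732765 503.96524802]
mark 0.082 [299.02289551 497.85718785]
mark 0.0875 [298.96324661 492.20257096]
0 pedal centre, inner edge [[281.7, 283.3], [283.4, 310.1]] z 0.112
0.2 pedal centre, inner edge [[281.6, 298.5], [283.3, 321.5]] z 0.092
0.3 pedal centre, inner edge [[281.7, 307.7], [283.4, 328.6]] z 0.081
0.4 pedal centre, inner edge [[281.9, 317.9], [283.5, 336.5]] z 0.071
0.5 pedal centre, inner edge [[282.2, 328.8], [283.7, 345.1]] z 0.059
0.6 pedal centre, inner edge [[282.5, 340.5], [284.0, 354.4]] z 0.048
```

```bash
python3 -c "
from h import *
c=get_calibration('scene');T=np.linalg.inv(np.array(c['world_from_camera']))
def pj(P):
    q=T@np.r_[P,1];return np.round((np.array((c['fx']*q[0]/q[2]+c['cx'],c['fy']*q[1]/q[2]+c['cy']))-[220,120])*3,1)
for z in (.1712,.1772,.1842,.19): print(z,pj([.4799,-.0219,z]))
for z in (.0488,.055,.06,.065,.07): print(z,pj([.4619,-.027,z]))
togo(.4656,-.0255,.048,15.6)
"
```

```text
0.1712 [281.  214.4]
0.1772 [280.8 207. ]
0.1842 [280.5 198.3]
0.19 [280.3 191.1]
0.0488 [283.3 338.4]
0.055 [283.1 332. ]
0.06 [283.  326.7]
0.065 [282.8 321.4]
0.07 [282.7 316.1]
t 10.53 tcp [ 0.4619 -0.027   0.0489] F [-5.1 -2.1 10.6] gap 0.0004 gf 5.1 shift [ 0.02  -0.002  0.005] turn [ 0.0004  0.0019 -0.0004]
```

The shut fingertips sit about 21 mm short of the reported TCP, both here and in the previous picture. The pedal is therefore only at about 0.38 rad, and I need to go roughly 22 mm further down.

{"op": "jog_arm", "data": {"motion": [0.0,0,0.03,0,0,0,0,0,0,0.06,0,0,0,0,0,0,0.085,0,0,0,0,0,0,0.1,0,0,0,0,0,0,0.1,0,0,0,0]}}

```text
clock: 11.15
tcp_pos: [0.4608, -0.0273, 0.0287]
orientation: [0.001, 0.991, 0.135, -0.002]
wrist_force: [-8.2, -3.2, 11.1]
finger_gap: 0.0001
grip_force: 6.1
```

```bash
sed -i 's/^cv2.*//' chk.py; python3 chk.py
```

```text
t 11.15 tcp [ 0.4608 -0.0273  0.0287] F [-8.2 -3.2 11.1] gap 0.0001 gf 6.1 shift [ 0.025 -0.002 -0.096] turn [ 0.0006  0.0031 -0.0006]
mark [319.5 285.5] scene0 319.5,290 height if xy fixed:
0.07 [0.6549 0.0265 0.07  ]
0.082 [0.6674 0.0294 0.082 ]
0.088 [0.6736 0.0308 0.088 ]
```

{"op": "jog_arm", "data": {"motion": [-0.01,0,0.01,0,0,0,0,-0.02,0,0.02,0,0,0,0,-0.02,0,0.03,0,0,0,0,-0.02,0,0.03,0,0,0,0]}}

```text
clock: 11.7
tcp_pos: [0.4609, -0.0275, 0.024]
orientation: [0.0, 0.991, 0.136, 0.001]
wrist_force: [-1.8, 1.2, 11.4]
finger_gap: -0.0001
grip_force: 5.8
```

```bash
python3 chk.py
```

```text
t 11.7 tcp [ 0.4609 -0.0275  0.024 ] F [-1.8  1.2 11.4] gap -0.0001 gf 5.8 shift [ 0.026 -0.003 -0.12 ] turn [ 0.0003 -0.0018  0.    ]
mark [319.5 285. ] scene0 319.5,290 height if xy fixed:
0.07 [0.6536 0.0262 0.07  ]
0.082 [0.6661 0.0291 0.082 ]
0.088 [0.6723 0.0305 0.088 ]
```

{"op": "jog_arm", "data": {"motion": [0,0,0.01,0,0,0,0,0,0,0.02,0,0,0,0,0,0,0.02,0,0,0,0]}}

```text
clock: 12.12
tcp_pos: [0.461, -0.0274, 0.0202]
orientation: [0.0, 0.991, 0.136, 0.002]
wrist_force: [-1.7, 1.8, 12.2]
finger_gap: -0.0003
grip_force: 6.3
```

```bash
python3 chk.py
```

```text
t 12.12 tcp [ 0.461  -0.0274  0.0202] F [-1.7  1.8 12.2] gap -0.0003 gf 6.3 shift [ 0.025 -0.003 -0.139] turn [ 0.0003 -0.0019  0.0001]
mark [319.5 284.5] scene0 319.5,290 height if xy fixed:
0.07 [0.6522 0.0259 0.07  ]
0.082 [0.6647 0.0288 0.082 ]
0.088 [0.671  0.0302 0.088 ]
```

{"op": "jog_arm", "data": {"motion": [0,0,0.01,0,0,0,0,0,0,0.02,0,0,0,0,0,0,0.02,0,0,0,0]}}

```text
clock: 12.55
tcp_pos: [0.4613, -0.0275, 0.0186]
orientation: [0.0, 0.991, 0.136, 0.002]
wrist_force: [-9.7, 2.7, 36.2]
finger_gap: 0.0
grip_force: 18.8
```

```bash
python3 chk.py
```

```text
t 12.55 tcp [ 0.4613 -0.0275  0.0186] F [-9.7  2.7 36.2] gap 0.0 gf 18.8 shift [ 0.024 -0.004 -0.147] turn [ 0.0009 -0.0027  0.0003]
mark [319.5 284.5] scene0 319.5,290 height if xy fixed:
0.07 [0.6522 0.0259 0.07  ]
0.082 [0.6647 0.0288 0.082 ]
0.088 [0.671  0.0302 0.088 ]
```

The force jumped to 36 N, so the handle is at its stop with TCP z about 0.019. Next I'll let the pedal up along its arc.

{"op": "jog_arm", "data": {"motion": [0,0,-0.04,0,0,0,0,0,0,-0.09,0,0,0,0,0.005,0,-0.15,0,0,0,0,0.015,0,-0.2,0,0,0,0,0.03,0,-0.25,0,0,0,0,0.05,0,-0.3,0,0,0,0,0.07,0,-0.35,0,0,0,0,0.075,0,-0.4,0,0,0,0,0.075,0,-0.45,0,0,0,0,0.075,0,-0.45,0,0,0,0,0.075,0,-0.45,0,0,0,0]}}

```text
clock: 13.98
tcp_pos: [0.4737, -0.0235, 0.1049]
orientation: [-0.0, 0.991, 0.136, -0.0]
wrist_force: [0.7, -0.3, 1.8]
finger_gap: -0.0001
grip_force: 0.0
```

{"op": "jog_arm", "data": {"motion": [0,0,-0.02,0,0,0,0,0,0,-0.02,0,0,0,0,0,0,-0.02,0,0,0,0,0,0,-0.02,0,0,0,0]}}

```text
clock: 14.48
tcp_pos: [0.474, -0.0236, 0.1091]
orientation: [0.0, 0.991, 0.136, -0.0]
wrist_force: [-0.8, 0.5, -0.3]
finger_gap: 0.0004
grip_force: 0.0
```

```bash
cat >> chk.py <<'E'
r=cen(mask(s,(22,100,90),(35,255,255),(295,200,335,240)),False);print('pedal',r[0])
cv2.imwrite('pics/u%.1f.png'%env.get_state()['clock'],s[120:320,220:420,::-1].repeat(3,0).repeat(3,1))
E
python3 chk.py; ls pics/u*
```

```text
t 14.47 tcp [ 0.474  -0.0236  0.1091] F [-0.8  0.5 -0.3] gap 0.0004 gf 0.0 shift [-0.043 -0.002  0.305] turn [ 0.      0.0001 -0.0001]
mark [319.5 290. ] scene0 319.5,290 height if xy fixed:
0.07 [0.6671 0.0291 0.07  ]
0.082 [0.6793 0.0319 0.082 ]
0.088 [0.6854 0.0333 0.088 ]
pedal [314.2014 214.0199]
pics/u14.5.png
```

View pics/u14.5.png

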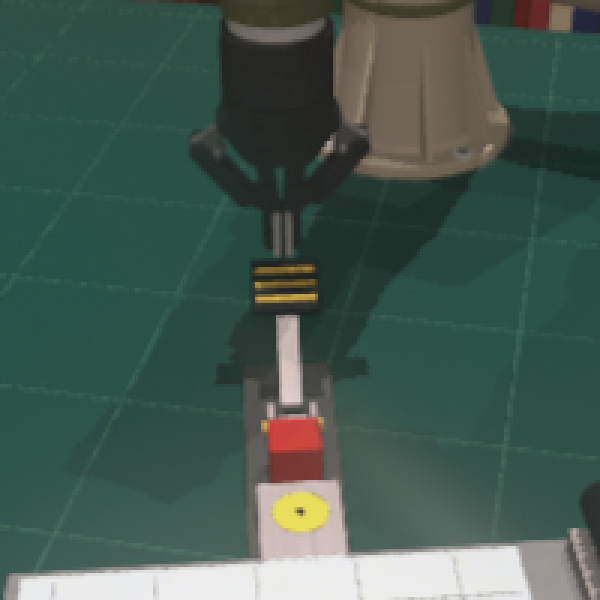

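The pedal is fully up again (stripes at full-image (314–315,214)), the mark is back at (320,290) and the block has not moved. Now the final press.

{"op": "jog_arm", "data": {"motion": [0,0,0.07,0,0,0,0,-0.015,0,0.12,0,0,0,0,-0.03,0,0.17,0,0,0,0,-0.045,0,0.22,0,0,0,0,-0.06,0,0.27,0,0,0,0,-0.07,0,0.32,0,0,0,0,-0.075,0,0.37,0,0,0,0,-0.075,0,0.42,0,0,0,0,-0.075,0,0.45,0,0,0,0,-0.075,0,0.463,0,0,0,0,-0.075,0,0.463,0,0,0,0,-0.075,0,0.463,0,0,0,0]}}

```text
clock: 16.02
tcp_pos: [0.4591, -0.0277, 0.0187]
orientation: [0.0, 0.991, 0.136, 0.0]
wrist_force: [-10.3, 1.0, 29.3]
finger_gap: -0.0001
grip_force: 15.2
```

```bash
python3 chk.py; ls pics/u*
```

```text
t 16.02 tcp [ 0.4591 -0.0277  0.0187] F [-10.3   1.   29.3] gap -0.0001 gf 15.2 shift [ 0.034 -0.002 -0.146] turn [ 0.0005 -0.0002 -0.0001]
mark [319.5 284.5] scene0 319.5,290 height if xy fixed:
0.07 [0.6522 0.0259 0.07  ]
0.082 [0.6647 0.0288 0.082 ]
0.088 [0.671  0.0302 0.088 ]
pics/u14.5.pngTraceback (most recent call last):
  File "chk.py", line 8, in <module>
    r=cen(mask(s,(22,100,90),(35,255,255),(295,200,335,240)),False);print('pedal',r[0])
                                                                                  ~^^^
TypeError: 'NoneType' object is not subscriptable
```

{"op": "jog_arm", "data": {"motion": [0,0,0,0,0,0,0,0,0,0,0,0,0,0,0,0,0,0,0,0,0,0,0,0,0,0,0,0]}}

```text
clock: 16.58
tcp_pos: [0.4591, -0.0277, 0.0187]
orientation: [0.0, 0.991, 0.136, 0.0]
wrist_force: [-10.6, 0.2, 29.5]
finger_gap: -0.0001
grip_force: 15.2
```

```bash
python3 -c "
from h import *
togo(.459,-.0277,.0187,15.6);print(env.hand_in())"
```

```text
t 16.57 tcp [ 0.4591 -0.0277  0.0187] F [-10.6   0.2  29.5] gap -0.0001 gf 15.2 shift [-0. -0.  0.] turn [ 0.0005 -0.0002 -0.0001]
the job is handed in; nothing more can be done
None
```

I handed the job in at 16.6 s with the jack's saddle within about 3 mm of the mark by camera, the trial stroke done, and the arm holding the pedal at its stop with about 29 N and the trimmer raised; the hand-in returned no verdict.

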